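Brace the glaze jar and unscrew its stuck lid

TASK

The blue-lidded glaze jar stands loose in the jar clamp on the potter's bench and its lid is stuck. Turn both clamp knobs clockwise to their stops so that the jaws brace the jar, then unscrew the lid, stop turning as soon as its thread lets go, and lift it straight up clear of the jar. Finish while still holding the lid level just above the open jar, a few centimetres at most over its mouth, and leave the pots, tools and the other jar as they are.

Things in the scene. Friction and masses are not known exactly. Their poses are not given: they have to be found in the camera images.
- clamp: Jar clamp screwed to the bench: plate 300 x 300 x 15 mm. Origin on the bench, under the middle of the jar's place (plate from x -185 to +115 mm). V stop (top 53 mm above the bench) on the +x side. On the -x side two green housings (tops 49 mm), 135 degrees to either side of +x, each with a black bar knob and a jaw that slides to the jar. The jar has 2 to 5 mm of play until clamped.
- knob_left (a joint): Left clamp knob (+y side), vertical axis: turned angle in rad, growing clockwise seen from above; starts at 0 to 0.35, end stop (clamped) at 1.4. Stays where it is left, friction about 0.25 N m. Drives its jaw 6 mm in all and shifts the jar a millimetre or two against the V stop.
- knob_right (a joint): Right clamp knob (-y side): as the left one, also clockwise.
- knob_left_grip (a point): Centre of the left knob's bar: 112 mm from the clamp's origin, on the knob's axis, 83 mm above the bench. The bar is 54 mm long (this point's x axis), 14 mm wide (its y axis) and 26 mm high, its top 96 mm above the bench, its underside 70 mm. At joint value 0 the bar points at the jar. z up.
- knob_right_grip (a point): Centre of the right knob's bar; same sizes and axes as the left.
- jar: White plastic glaze jar with a blue band, loose, 0.42 kg: body 78 mm across, 58 mm high, neck 55 mm across over the thread. Origin at the centre of its underside (15 mm above the bench), z up. Two dark ribs on the shoulder mark its +x and -x sides. The lid is free when the white ridge on it lies over these ribs (lid x along jar x, either way round).
- jar_mouth (a point): Centre of the mouth, on the grey springy sealing disc that stays in the jar, 78 mm above its underside. Turning the lid: lets go 17 degrees before ridge over ribs and springs up 3 mm; hard stop 26 degrees past it. It may be held at constant height while turned. Then it lifts straight off; its lower edge clears the mouth when raised 18 mm.
- lid: Blue fluted screw lid, loose, 35 g: 63 mm across, 21 mm high, plus a 2 mm white ridge straight across its top along its x axis. Origin at the centre of its lower edge, which when screwed on is 64 mm above the jar's underside and 6 mm above the shoulder. Unscrews counterclockwise seen from above; starts 80 to 120 degrees short of ridge over ribs; takes about 0.3 to 0.5 N m.
- pot_round: Unfired grey pot, loose, 106 mm across, 118 mm high; origin at the centre of its foot. Leave alone.
- pot_small: Unfired grey pot, loose, 85 mm across, 94 mm high; origin at the centre of its foot. Leave alone.
- jar_red: Another glaze jar, red lid and band, same size, closed, loose beside the clamp; origin at the centre of its underside. Leave alone.
- brush: Glaze brush, 170 mm long along its x axis, lying on the bench behind the clamp, loose. Leave alone.
- rib: Wooden potter's rib, 95 x 46 x 7 mm, lying flat, loose. Leave alone.
- loop_tool: Trimming tool with wire loop, 180 mm long along its x axis, lying, loose. Leave alone.
Mind the look-alikes: they are no part of the job. Of the things shaped like the lid, the blue one is meant.

How it is judged:
On the way, in this order (a step that is already met when the one before it is completed fails the run):
1. both clamp knobs are turned to their stops while the lid is still screwed on (value of joint each of knob_left, knob_right above 1.3 rad and angle between the x axis of lid and the x axis of jar, either way round above 0.8 rad and z of lid in the frame of jar below 0.067 m), for 0.2 s.
2. the lid is unscrewed on the braced jar until its thread lets go (value of joint each of knob_left, knob_right above 1.3 rad and angle between the x axis of lid and the x axis of jar, either way round below 0.5 rad and z of lid in the frame of jar below 0.078 m), for 0.05 s.
At the end, for the whole second after the job is handed in: Both knobs within 0.1 rad of their stops; jar upright on the clamp plate; lid at rest in the fingers, touching nothing else, level within 0.2 rad, centred over the mouth within 25 mm, lower edge 2 to 60 mm above it, ridge within 0.6 rad of the ribs (value of joint each of knob_left, knob_right above 1.3 rad and z of lid in the frame of jar between 0.08 and 0.138 m and horizontal distance between lid and jar_mouth below 0.025 m and angle between lid's own z axis and vertical below 0.2 rad and angle between the x axis of lid and the x axis of jar, either way round below 0.6 rad and contact force between the fingers and lid above 2 N and contact force between lid and jar below 0.1 N and contact force between lid and clamp below 0.1 N and linear speed of lid below 0.02 m/s and angle between jar's own z axis and vertical below 0.08 rad and horizontal distance between jar and clamp below 0.008 m and z of jar in the frame of clamp below 0.019 m); the arm keeps its last pose, push and grip.
It fails at once if the jar spins in the clamp (angle between the x axis of jar and the x axis of clamp, either way round above 0.6 rad).
It fails at once if the jar is pulled up out of the clamp (z of jar in the frame of clamp above 0.03 m).
It fails at once if a bystander is disturbed (distance of any of pot_round, pot_small, jar_red from where it was at the start of the episode above 0.02 m or distance of any of brush, rib, loop_tool from where it was at the start of the episode above 0.03 m).
It also fails if it takes over 61 s, if anything falls off the work surface, if the arm or the gripper's body presses on something with over 40 N, if the wrist force passes 120 N, or if a joint passes its speed limit or range.

ROBOT

A 6-joint arm with a two-finger parallel gripper is mounted at the origin on the work surface. World frame = base frame: x ahead of the robot, y to its left, z up, the work surface at z = 0. Lengths are in m, angles in rad, forces in N, time in s.
With the tool pointing down it reaches from about 0.35 to 0.975 m from the base axis. Payload 7.1 kg.
Tool frame: the origin (TCP) lies at the very end of the fingers, on their centre line; the grasp point (between the pads) lies 19 mm behind it; z points along the fingers, x is the direction in which the jaws open and shut, and the axes are right-handed (so a half turn about z gives the same grasp; the last joint's range is limited). The gripper opens to 88 mm and grips with 3 to 60 N. Pads are 20 mm wide; open, the fingers measure 115 mm over their backs; the gripper's body (75 mm by 178 mm) begins 61 mm behind the grasp point.
Start: joints at [1.244, 0.423, 1.63, -0, 1.089, -0.019], TCP at [0.189, 0.596, 0.223] pointing down, gripper open.
Joint ranges: [-3, 3], [-0.9, 2.11], [0.09, 2.58], [-1.31, 4.45], [0.11, 2.69], [-2.54, 2.54]. Speed limits (rad/s): [2.39, 2.39, 3.01, 3.14, 3.14, 3.14].

INTERFACE

Orientations are given as a rotation vector (axis times angle).
In Python, from workcell import r gives the robot as it stands.
- The arm moves only by the tool send_rows, never from a script. Its argument "increments" is a list of rows, each a list of 3 entries, a list of its own where there are three numbers: the shift along the world's x, y, z normalised to -1 to 1, where 1 is 0.02 m, then the turn, a rotation vector about the world's x, y, z normalised to -1 to 1, where 1 is 1.5 rad, then the gripper's target within -1 to 1 (shut at 1, half-way at 0, fully open at -1). In form: [[[tx, ty, tz], [rx, ry, rz], fingers], ...]. A call has 1 to 12 rows; each row shifts and turns the commanded pose from where the row before left it; what a row does not reach is not made up. A row lasts 1/8 s, in which the tool goes at most 62.5 mm and 10.7 degrees, less where a joint would pass 70% of its speed; a pose out of reach is approached as far as the arm can. A call with a number of a shift or a turn outside -1 to 1 is refused whole. A call with a gripper value outside its range is refused whole. The fingers move at their own pace and stop on an object; "newtons" is the grip in N (left out, the last holds). Time passes only in rows, so rows that do not move let the fingers close. It gives the time, the measured TCP pose, the force and the opening at its end, in the units of the state.
- r.get_state(): the state, without advancing time (a new reading comes with each control period).
- r.grab_frame(name): name is "side" or "top"; returns a dict with "pixels" (480x640x3 uint8, red, green, blue), "vertical_fov" (degrees; the focal length in pixels is half the picture's height over the tangent of half this angle, whatever the lens; pixels are square), "cx", "cy" (the principal point, pixels), "R" (3x3) and "t" (3): a world point X has camera coordinates R X + t. Camera axes: x right, y down, z forward; pixel columns grow to the right and rows downward; lengths in m; the calibration is good to about 2 mm. A picture is of the moment at which its call begins. There is no depth.
- r.finish_job(): hands the job in, once; it reports no verdict.
The state is a dict: "clock": time; "q": joint angles; "joint_velocities": joint speeds; "effort": joint torques, N m; "tool_pos": TCP position; "tool_rot": TCP orientation; "ft_force": force on the tool from outside, world axes, zero at the start; "wrist_torque": the same for the moment, N m; "opening": finger opening in m.
Only numpy, scipy, OpenCV 4.12 (cv2) and the standard library are available. Lean on these libraries where they do the work, as an engineer would, in place of code of your own. Each camera call takes 0.05 s, during which the arm holds its last target.

## Working session

There is one attempt and no reset: what is moved stays moved. The work goes in short steps, Python scripts to look and compute and a tool call to move; the robot and the scene stay as the last step left them, time stands still between calls to the robot, and variables do not carry over. Pictures are saved under pics/ and viewed, and the job is handed in when it is done.

Besides the shell and the picture viewer there is one more tool, called after "Request:" as name([rows], argument=value, ...), one row to a line, values as JSON. send_rows: Moves the arm, as the interface text tells. Its arguments: {"type":"object","properties":{"increments":{"type":"array","items":{"type":"array"}},"newtons":{"type":"number"}},"required":["increments"]}

```bash
ls; mkdir -p pics
python3 - <<'E'
from workcell import r
import cv2,numpy as np
for n in("top","side"):
    f=r.grab_frame(n); cv2.imwrite(f"pics/{n}0.png",f["pixels"][:,:,::-1]); np.savez(f"{n}0.npz",**f)
    print(n,f["vertical_fov"],f["cx"],f["cy"],np.round(f["R"],3).tolist(),np.round(f["t"],3))
s=r.get_state(); print({k:np.round(v,3).tolist() for k,v in s.items()})
E
```

```text
pics
top 54.06967044343146 321.0932704884105 239.48653809790156 [[-0.002, -1.0, -0.008], [-0.981, 0.004, -0.196], [0.196, 0.007, -0.981]] [0.042 0.54  0.973]
side 49.19534326846994 312.81415840734115 232.76037030016366 [[-0.962, -0.273, -0.012], [-0.198, 0.728, -0.656], [0.188, -0.629, -0.754]] [0.532 0.127 1.036]
{'clock': 0.1, 'q': [1.244, 0.424, 1.631, -0.0, 1.089, -0.019], 'joint_velocities': [0.001, -0.001, -0.002, -0.001, 0.0, 0.001], 'effort': [0.001, -54.561, -27.433, 0.065, 0.019, -0.0], 'tool_pos': [0.189, 0.595, 0.222], 'tool_rot': [2.535, 1.854, -0.002], 'ft_force': [-0.385, 0.145, 0.765], 'wrist_torque': [0.029, -0.012, 0.017], 'opening': 0.088}
```

View pics/top0.png

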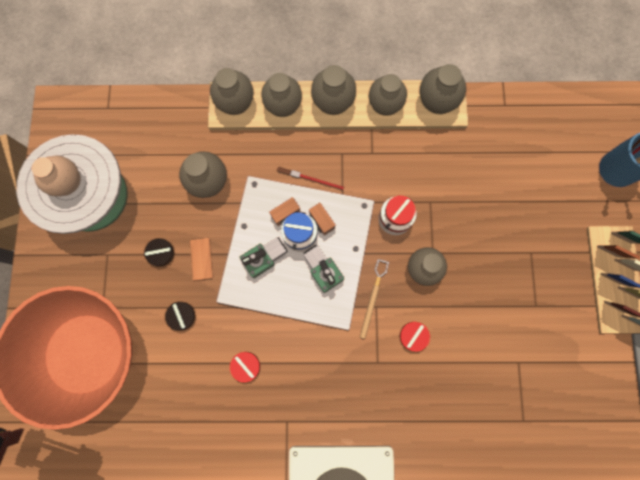

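View pics/side0.png

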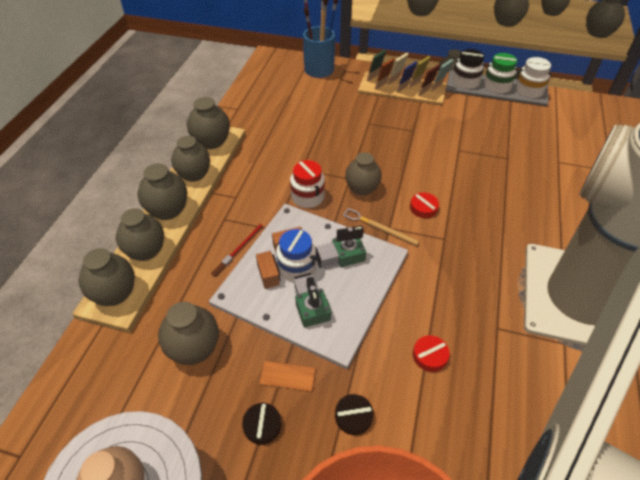

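The blue lid is at about top (298,228) and side (296,243). The other lid-shaped things are red at (400,210), (415,336) and (245,367), and black at (159,252) and (180,316). Only the first is blue and sits in the clamp. I'll confirm that in an enlarged crop.

```bash
cat > h.py <<'E'
import numpy as np,cv2
def load(n): return dict(np.load(n,allow_pickle=True))
def K(f): return 240/np.tan(np.radians(float(f["vertical_fov"]))/2)
def ray(f,u,v):
    k=K(f); d=np.array([(u-float(f["cx"]))/k,(v-float(f["cy"]))/k,1.]); R=f["R"]
    return -R.T@f["t"], R.T@d
def onz(f,u,v,z):
    o,d=ray(f,u,v); return o+d*(z-o[2])/d[2]
def proj(f,X):
    c=f["R"]@np.asarray(X)+f["t"]; return K(f)*c[:2]/c[2]+np.array([float(f["cx"]),float(f["cy"])])
def tri(f1,p1,f2,p2):
    o1,d1=ray(f1,*p1);o2,d2=ray(f2,*p2);A=np.c_[d1,-d2];s=np.linalg.lstsq(A,o2-o1,rcond=None)[0]
    a=o1+s[0]*d1;b=o2+s[1]*d2; return (a+b)/2,np.linalg.norm(a-b)
E
python3 - <<'E'
import cv2
t=cv2.imread("pics/top0.png");s=cv2.imread("pics/side0.png")
cv2.imwrite("pics/topc.png",cv2.resize(t[185:305,225:375],None,fx=5,fy=5,interpolation=cv2.INTER_CUBIC))
cv2.imwrite("pics/sidec.png",cv2.resize(s[215:335,235:395],None,fx=5,fy=5,interpolation=cv2.INTER_CUBIC))
E
```

```text
(no output)
```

View pics/topc.png

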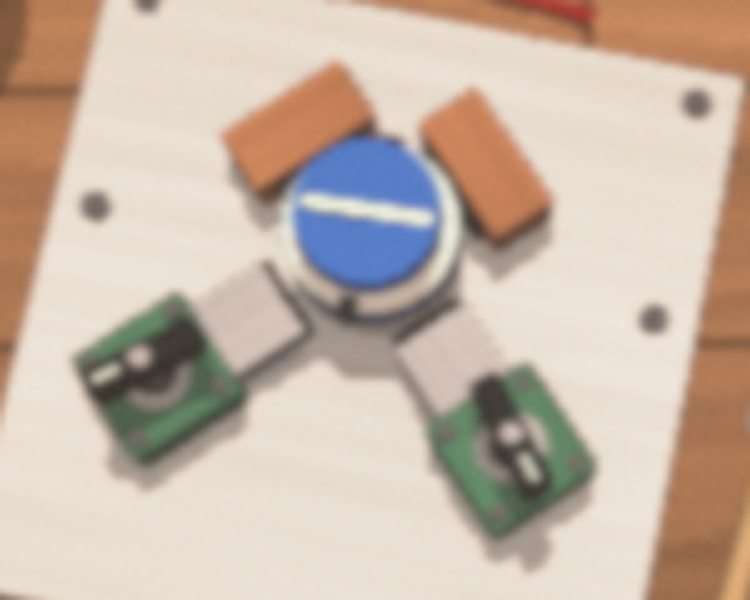

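View pics/sidec.png

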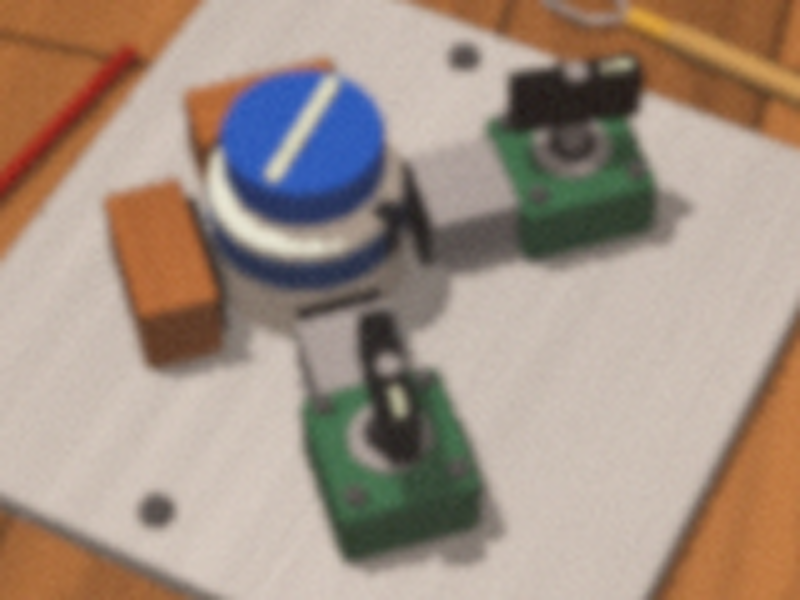

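The crop confirms a blue lid with a white ridge in the clamp, with a dark shoulder rib at crop (345,303). The left knob pin is at crop (140,355) and the right one at (510,435). Next I'll measure.

Run:
```python
from h import *
T=load("top0.npz");S=load("side0.npz")
def c(x,y,o): return (o[0]+(x+.5)/5-.5,o[1]+(y+.5)/5-.5)
to=(225,185);so=(235,215)
for n,a,b in(("L",(140,355),(385,365)),("R",(510,435),(575,72))):
    p,q=c(*a,to),c(*b,so); X,e=tri(T,p,S,q); print(n,"tri",X.round(4),round(e,4),"top@.096",onz(T,*p,.098).round(4),"side",onz(S,*q,.098).round(4))
for n,f in(("T",T),("S",S)):
    hsv=cv2.cvtColor(f["pixels"],cv2.COLOR_RGB2HSV)
    H,Sa,V=[hsv[:,:,i].astype(int) for i in range(3)]
    roi=np.zeros(H.shape,bool)
    roi[190:300,225:360]=1
    if n=="S": roi[:]=0; roi[215:290,260:330]=1
    # lid blue bright
    m=(roi&(H>100)&(H<125)&(Sa>140)&(V>170)).astype(np.uint8)
    m=cv2.morphologyEx(m,cv2.MORPH_CLOSE,np.ones((7,7)))
    cs,_=cv2.findContours(m,cv2.RETR_EXTERNAL,cv2.CHAIN_APPROX_NONE); k=max(cs,key=cv2.contourArea)
    pts=np.array([onz(f,*p[0],.100)[:2] for p in k],np.float32)
    (cx,cy),rad=cv2.minEnclosingCircle(pts*1000); print(n,"lid top circle",cx,cy,rad, cv2.fitEllipse(pts*1000))
    w=(roi&(V>190)&(Sa<90)); ys,xs=np.nonzero(w&(cv2.erode(m,np.ones((5,5)))>0))
    P=np.array([onz(f,x,y,.102)[:2] for x,y in zip(xs,ys)]); d=P-P.mean(0);_,s,v=np.linalg.svd(d); print("ridge",P.mean(0),len(P),s,np.degrees(np.arctan2(v[0,1],v[0,0])))
    # plate
    if n=="T":
        m=((Sa<70)&(V>130)).astype(np.uint8); m[:170]=0;m[335:]=0;m[:,:210]=0;m[:,380:]=0
        m=cv2.morphologyEx(m,cv2.MORPH_OPEN,np.ones((3,3)))
        cs,_=cv2.findContours(m,cv2.RETR_EXTERNAL,cv2.CHAIN_APPROX_NONE); k=max(cs,key=cv2.contourArea)
        pts=np.array([onz(f,*p[0],.015)[:2] for p in k],np.float32)
        print("plate",cv2.minAreaRect(pts*1000))
        bx=cv2.boxPoints(cv2.minAreaRect(pts*1000));print(bx)
    g=((H>60)&(H<90)&(Sa>80)&(V<170)).astype(np.uint8)
    cs,_=cv2.findContours(g,cv2.RETR_EXTERNAL,cv2.CHAIN_APPROX_NONE)
    for k in cs:
        if 150<cv2.contourArea(k)<3000: M=cv2.moments(k); print("green",M["m10"]/M["m00"],M["m01"]/M["m00"],cv2.contourArea(k))
# distractor positions
for n,p,z in(("jarred",(400,210),.1),("potsm",(428,265),.05),("loop0",(381,262),.01),("loop1",(364,335),.01),("potround",(203,175),.06),("rib",(201,258),.007),("brush",(310,178),.01)): print(n,onz(T,*p,z).round(3))
```

```text
L tri [0.5005 0.1824 0.094 ] 0.0037 top@.096 [0.498  0.1817 0.098 ] side [0.5016 0.185  0.098 ]
R tri [0.4664 0.0283 0.0952] 0.004 top@.096 [0.464  0.0282 0.098 ] side [0.4679 0.0306 0.098 ]
T lid top circle 549.42138671875 88.7287826538086 24.4921932220459 ((542.0770263671875, 90.25855255126953), (21.436601638793945, 50.91958236694336), 171.2830352783203)<stdin>:20: RuntimeWarning: Mean of empty slice.
  ret = ret.dtype.type(ret / rcount)
Traceback (most recent call last):
numpy.linalg.LinAlgError: 1-dimensional array given. Array must be at least two-dimensional
```

Run:
```python
from h import *
T=load("top0.npz");S=load("side0.npz")
for n,f,b in(("T",T,(275,205,320,250)),("S",S,(272,222,320,265))):
    hsv=cv2.cvtColor(f["pixels"],cv2.COLOR_RGB2HSV).astype(int)
    H,Sa,V=hsv[:,:,0],hsv[:,:,1],hsv[:,:,2]
    roi=np.zeros(H.shape,bool); roi[b[1]:b[3],b[0]:b[2]]=1
    print(hsv[235 if n=="T" else 250, 290:306:3].tolist())
    m=(roi&(H>100)&(H<125)&(Sa>120)&(V>150)).astype(np.uint8)
    m=cv2.morphologyEx(m,cv2.MORPH_CLOSE,np.ones((9,9)))
    cs,_=cv2.findContours(m,cv2.RETR_EXTERNAL,cv2.CHAIN_APPROX_NONE); k=max(cs,key=cv2.contourArea)
    print(n,cv2.boundingRect(k))
    pts=np.array([onz(f,*p[0],.100)[:2] for p in k],np.float32)
    print("lid",cv2.minEnclosingCircle(pts*1000),cv2.fitEllipse(pts*1000))
    w=(Sa<110)&(V>150)&(cv2.erode(m,np.ones((3,3)))>0); ys,xs=np.nonzero(w)
    P=np.array([onz(f,x,y,.102)[:2] for x,y in zip(xs,ys)]); d=P-P.mean(0);_,s,v=np.linalg.svd(d); print("ridge",P.mean(0),len(P),s,np.degrees(np.arctan2(v[0,1],v[0,0])))
    if n=="T":
        m=((Sa<70)&(V>130)).astype(np.uint8); m[:170]=0;m[335:]=0;m[:,:210]=0;m[:,380:]=0
        m=cv2.morphologyEx(m,cv2.MORPH_OPEN,np.ones((3,3)))
        cs,_=cv2.findContours(m,cv2.RETR_EXTERNAL,cv2.CHAIN_APPROX_NONE); k=max(cs,key=cv2.contourArea)
        pts=np.array([onz(f,*p[0],.015)[:2] for p in k],np.float32)
        print("plate",cv2.minAreaRect(pts*1000))
for n,p,z in(("jarred",(400,210),.1),("potsm",(428,265),.05),("loop0",(381,262),.01),("loop1",(364,335),.01),("potround",(203,175),.06),("rib",(201,258),.007),("brush",(310,178),.01)): print(n,onz(T,*p,z).round(3))
def c(x,y,o): return (o[0]+(x+.5)/5-.5,o[1]+(y+.5)/5-.5)
for n,a,b in(("L",(85,383),(198,330)),("R",(484,380),(540,488)),("ribs",(345,303),(390,138))):
    z=.096 if n!="ribs" else .073
    A,B=onz(T,*c(*a,(225,185)),z),onz(T,*c(*b,(225,185)),z); print(n,A,B,np.linalg.norm(A-B),np.degrees(np.arctan2(*(B-A)[1::-1])))
```

```text
[[110, 143, 200], [110, 142, 201], [110, 143, 200], [110, 142, 200], [110, 142, 201], [110, 142, 201]]
T (285, 213, 27, 29)
lid ((558.1730346679688, 87.75791931152344), 30.799545288085938) ((557.9219970703125, 88.15707397460938), (53.720760345458984, 60.30852508544922), 96.53400421142578)
ridge [0.55863696 0.08749329] 117 [0.1516861  0.03351855] -99.49765433864889
plate ((523.5361328125, 95.6843032836914), (300.87298583984375, 300.2874755859375), 78.21539306640625)
[[99, 10, 174], [111, 175, 185], [110, 186, 186], [111, 186, 182], [111, 188, 180], [111, 180, 156]]
S (280, 230, 31, 24)
lid ((561.9873046875, 90.26166534423828), 29.994707107543945) ((561.8983764648438, 90.4275131225586), (56.5273323059082, 58.685386657714844), 102.56251525878906)
ridge [0.56229463 0.09274274] 99 [0.14159284 0.02771382] 80.71440654983081
jarred [ 0.594 -0.127  0.1  ]
potsm [ 0.484 -0.191  0.05 ]
loop0 [ 0.497 -0.095  0.01 ]
loop1 [ 0.336 -0.053  0.01 ]
potround [0.687 0.303 0.06 ]
rib [0.508 0.313 0.007]
brush [0.696 0.066 0.01 ]
L [0.48662102 0.20454326 0.096     ] [0.5087739  0.15806248 0.096     ] 0.05148992984610872 -64.51739668003573
R [0.48726753 0.038901   0.096     ] [0.4423343 0.0160099 0.096    ] 0.05042814378634276 -153.00356490462042
ribs [0.52430165 0.09840186 0.073     ] [0.59700418 0.07953838 0.073     ] 0.0751098431478608 -14.545295199792157
```

Measurements:

| Quantity | Value |
|---|---|
| Clamp origin | about (.560, .089) |
| Clamp yaw | about -12° (plate rectangle 300.9 × 300.3 mm, matching the given size) |
| Knob separation | 157.8 mm (expected 158.4) |
| Left knob | (.499, .183), bar at -64.5° |
| Right knob | (.466, .028), bar at 27° |
| Lid ridge | about 81° |

I'll approach the left knob first.

Request:
send_rows([
  [[0.74, -0.98, 0.5], [0, 0, 0], -1],
  [[0.74, -0.98, 0.5], [0, 0, 0], -1],
  [[0.74, -0.98, 0.5], [0, 0, -0.055], -1],
  [[0.74, -0.98, 0], [0, 0, -0.055], -1],
  [[0.74, -0.98, 0], [0, 0, -0.055], -1],
  [[0.74, -0.98, 0], [0, 0, -0.055], -1],
  [[0.74, -0.98, 0], [0, 0, -0.055], -1],
  [[0.74, -0.98, 0], [0, 0, -0.055], -1],
  [[0.74, -0.98, 0], [0, 0, -0.055], -1],
  [[0.74, -0.98, 0], [0, 0, -0.055], -1],
  [[0.74, -0.98, 0], [0, 0, -0.055], -1],
  [[0.74, -0.98, 0], [0, 0, -0.055], -1],
])

```text
clock: 1.6
tool_pos: [0.3678, 0.3584, 0.2536]
tool_rot: [-3.067, -0.677, -0.002]
ft_force: [-0.6, -0.8, 0.5]
opening: 0.0878
```

Request:
send_rows([
  [[0.74, -0.98, 0], [0, 0, 0], -1],
  [[0.74, -0.98, 0], [0, 0, 0], -1],
  [[0.74, -0.98, 0], [0, 0, 0], -1],
  [[0.74, -0.98, 0], [0, 0, 0], -1],
  [[0.74, -0.98, 0], [0, 0, 0], -1],
  [[0.74, -0.98, -0.8], [0, 0, 0], -1],
  [[0.74, -0.98, -0.9], [0, 0, 0], -1],
  [[0.74, -0.98, -0.9], [0, 0, 0], -1],
  [[0.74, -0.98, -0.9], [0, 0, 0], -1],
  [[0, 0, -0.9], [0, 0, 0], -1],
  [[0, 0, -0.6], [0, 0, 0], -1],
  [[0, 0, 0], [0, 0, 0], -1],
])

```text
clock: 3.1
tool_pos: [0.4996, 0.1833, 0.1525]
tool_rot: [3.067, 0.682, -0.002]
ft_force: [-0.4, 0.1, -0.4]
opening: 0.0881
```

```bash
cat >> h.py <<'E'
from scipy.spatial.transform import Rotation as Ro
def st():
    from workcell import r
    s=r.get_state(); M=Ro.from_rotvec(s["tool_rot"]).as_matrix()
    print("t",round(float(s["clock"]),2),"pos",np.round(s["tool_pos"],4),"xdir",round(float(np.degrees(np.arctan2(M[1,0],M[0,0]))),1),"z",M[:,2].round(3),"F",np.round(s["ft_force"],1),"M",np.round(s["wrist_torque"],2),"open",round(float(s["opening"]),4),"q",np.round(s["q"],2))
    return s
E
python3 -c "from h import *;st()"
```

```text
t 3.1 pos [0.4996 0.1833 0.1525] xdir 25.1 z [-0.001 -0.    -1.   ] F [-0.4  0.1 -0.4] M [-0.07 -0.03  0.  ] open 0.0881 q [ 0.33  0.39  1.89 -0.    0.87 -0.11]
```

Request:
send_rows([
  [[0, 0, -0.85], [0, 0, 0], -1],
  [[0, 0, -0.85], [0, 0, 0], -1],
  [[0, 0, -0.85], [0, 0, 0], -1],
  [[0, 0, -0.85], [0, 0, 0], -0.5],
  [[0, 0, -0.8], [0, 0, 0], 0],
  [[0, 0, 0], [0, 0, 0], 0.5],
  [[0, 0, 0], [0, 0, 0], 0.5],
], newtons=30)

```text
clock: 3.98
tool_pos: [0.5004, 0.1841, 0.0688]
tool_rot: [-3.067, -0.683, -0.0]
ft_force: [0.2, 0.1, 0.0]
opening: 0.0514
```

Run:
```python
from h import *
from workcell import r
s=st()
f=r.grab_frame("top");np.savez("top1.npz",**f)
g=r.grab_frame("side");np.savez("side1.npz",**g)
a=cv2.resize(f["pixels"][185:305,225:375],None,fx=2.6,fy=2.6,interpolation=cv2.INTER_CUBIC);b=cv2.resize(g["pixels"][215:335,245:395],None,fx=2.6,fy=2.6,interpolation=cv2.INTER_CUBIC)
cv2.imwrite("pics/k1.png",np.hstack([a,b])[:,:,::-1])
```

```text
t 3.98 pos [0.5004 0.1841 0.0688] xdir 25.1 z [ 0.  0. -1.] F [0.2 0.1 0. ] M [-0.05  0.05  0.05] open 0.0514 q [ 0.33  0.52  1.92  0.    0.7  -0.11]
```

View pics/k1.png

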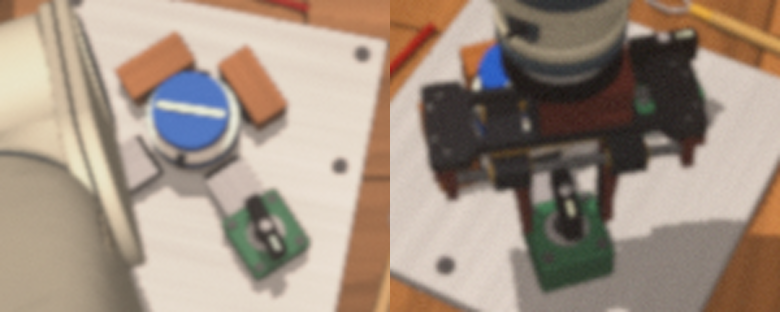

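The side crop shows the fingers straddling the left knob bar at about (567,205), well centred. Now close on it.

Request:
send_rows([
  [[0, 0, 0], [0, 0, 0], 1],
  [[0, 0, 0], [0, 0, 0], 1],
  [[0, 0, 0], [0, 0, 0], 1],
  [[0, 0, 0], [0, 0, 0], 1],
  [[0, 0, 0], [0, 0, 0], 1],
], newtons=30)

```text
clock: 4.7
tool_pos: [0.4993, 0.1837, 0.0688]
tool_rot: [3.066, 0.683, -0.003]
ft_force: [-2.3, -1.8, 5.4]
opening: 0.0141
```

```bash
python3 -c "from h import *;st()"
```

```text
t 4.7 pos [0.4993 0.1837 0.0688] xdir 25.1 z [-0.001 -0.001 -1.   ] F [-2.3 -1.8  5.4] M [-0.39  0.64  0.22] open 0.0141 q [ 0.33  0.52  1.92 -0.    0.7  -0.11]
```

Opening is 14.1 mm, which matches the bar width. Turn it clockwise.

Request:
send_rows([
  [[0, 0, 0], [0, 0, -0.11], 1],
  [[0, 0, 0], [0, 0, -0.11], 1],
  [[0, 0, 0], [0, 0, -0.11], 1],
  [[0, 0, 0], [0, 0, -0.11], 1],
  [[0, 0, 0], [0, 0, -0.11], 1],
  [[0, 0, 0], [0, 0, -0.11], 1],
  [[0, 0, 0], [0, 0, -0.11], 1],
  [[0, 0, 0], [0, 0, 0], 1],
])

```text
clock: 5.7
tool_pos: [0.5009, 0.1834, 0.0688]
tool_rot: [2.941, -1.104, 0.003]
ft_force: [2.0, -5.0, 0.2]
opening: 0.0137
```

```bash
python3 -c "from h import *;st()"
```

```text
t 5.7 pos [0.5009 0.1834 0.0688] xdir -41.1 z [ 0.001 -0.001 -1.   ] F [ 2.  -5.   0.2] M [-0.83 -0.22  0.13] open 0.0137 q [ 0.33  0.52  1.92 -0.    0.7   1.05]
```

Request:
send_rows([
  [[0, 0, 0], [0, 0, -0.04], 1],
  [[0, 0, 0], [0, 0, -0.04], 1],
  [[0, 0, 0], [0, 0, 0], 1],
])

```text
clock: 6.08
tool_pos: [0.501, 0.1834, 0.0688]
tool_rot: [2.871, -1.276, 0.003]
ft_force: [2.6, -7.0, -0.9]
opening: 0.0139
```

```bash
python3 -c "from h import *;st()"
```

```text
t 6.08 pos [0.501  0.1834 0.0688] xdir -47.9 z [ 0.002 -0.001 -1.   ] F [ 2.6 -7.  -0.9] M [-0.95 -0.23  0.3 ] open 0.0139 q [ 0.33  0.52  1.92 -0.    0.7   1.17]
```

Request:
send_rows([
  [[0, 0, 0], [0, 0, -0.04], 1],
  [[0, 0, 0], [0, 0, -0.02], 1],
  [[0, 0, 0], [0, 0, 0], 1],
])

```text
clock: 6.45
tool_pos: [0.5012, 0.1834, 0.0689]
tool_rot: [-2.812, 1.401, -0.004]
ft_force: [3.2, -5.8, 0.9]
opening: 0.015
```

```bash
python3 -c "from h import *;st()"
```

```text
t 6.45 pos [0.5012 0.1834 0.0689] xdir -53.0 z [ 0.002 -0.001 -1.   ] F [ 3.2 -5.8  0.9] M [-0.8  -0.28  0.85] open 0.015 q [ 0.33  0.52  1.92 -0.    0.69  1.26]
```

At the stop: torque has risen to 0.85 N m and the bar is beginning to slip in the pads. Release it and go to the right knob.

Request:
send_rows([
  [[0, 0, 0], [0, 0, 0], -1],
  [[0, 0, 0], [0, 0, 0], -1],
  [[0, 0, 0], [0, 0, 0], -1],
  [[0, 0, 1], [0, 0, 0], -1],
  [[0, 0, 1], [0, 0, 0], -1],
  [[0, 0, 1], [0, 0, 0.122], -1],
  [[0, 0, 1], [0, 0, 0.122], -1],
  [[-0.22, -0.97, 0], [0, 0, 0.122], -1],
  [[-0.22, -0.97, 0], [0, 0, 0.122], -1],
  [[-0.22, -0.97, 0], [0, 0, 0.122], -1],
  [[-0.22, -0.97, 0], [0, 0, 0.122], -1],
  [[-0.22, -0.97, 0], [0, 0, 0.122], -1],
])

```text
clock: 7.95
tool_pos: [0.4778, 0.0865, 0.1487]
tool_rot: [-3.091, -0.563, -0.0]
ft_force: [-0.2, -0.2, 0.6]
opening: 0.0875
```

Request:
send_rows([
  [[-0.22, -0.97, 0], [0, 0, 0.122], -1],
  [[-0.22, -0.97, 0], [0, 0, 0.122], -1],
  [[-0.22, -0.97, 0], [0, 0, 0.122], -1],
  [[0, 0, 0], [0, 0, 0.122], -1],
  [[0, 0, 0], [0, 0, 0.122], -1],
  [[0, 0, 0], [0, 0, 0.122], -1],
  [[0, 0, 0], [0, 0, 0.122], -1],
  [[0, 0, 0], [0, 0, 0.122], -1],
  [[0, 0, 0], [0, 0, 0], -1],
])

```text
clock: 9.07
tool_pos: [0.4649, 0.0289, 0.1487]
tool_rot: [-1.933, -2.477, -0.0]
ft_force: [0.2, -0.0, 0.5]
opening: 0.0878
```

Run:
```python
from h import *
from workcell import r
s=st()
f=r.grab_frame("top");np.savez("top2.npz",**f)
g=r.grab_frame("side");np.savez("side2.npz",**g)
a=cv2.resize(f["pixels"][185:305,225:375],None,fx=2.6,fy=2.6,interpolation=cv2.INTER_CUBIC);b=cv2.resize(g["pixels"][215:335,245:395],None,fx=2.6,fy=2.6,interpolation=cv2.INTER_CUBIC)
cv2.imwrite("pics/k2.png",np.hstack([a,b])[:,:,::-1])
```

```text
t 9.07 pos [0.4649 0.0289 0.1487] xdir 104.1 z [-0.  0. -1.] F [ 0.2 -0.   0.5] M [ 0.04  0.06 -0.  ] open 0.0878 q [ 0.04  0.3   2.03  0.    0.81 -1.78]
```

View pics/k2.png

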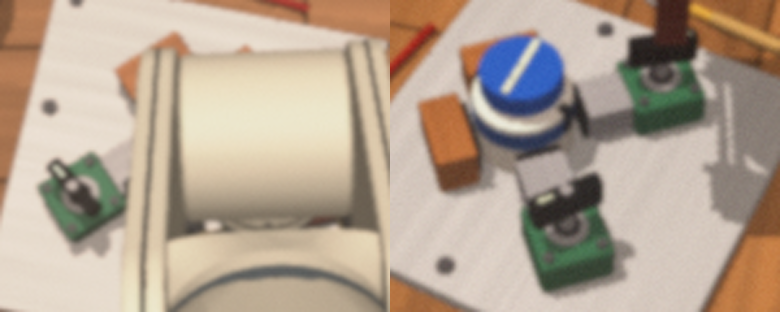

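The left knob is now turned (side crop about (567,200)). The tool is short of the wanted direction (104° against 117°), so I'll correct that and descend on the right knob.

Request:
send_rows([
  [[0.07, 0, 0], [0, 0, 0.076], -1],
  [[0, 0, -0.5], [0, 0, 0.076], -1],
  [[0, 0, -0.9], [0, 0, 0], -1],
  [[0, 0, -0.9], [0, 0, 0], -1],
  [[0, 0, -0.9], [0, 0, 0], -1],
  [[0, 0, -0.8], [0, 0, 0], -0.5],
  [[0, 0, 0], [0, 0, 0], 1],
  [[0, 0, 0], [0, 0, 0], 1],
  [[0, 0, 0], [0, 0, 0], 1],
  [[0, 0, 0], [0, 0, 0], 1],
  [[0, 0, 0], [0, 0, 0], 1],
  [[0, 0, 0], [0, 0, 0], 1],
], newtons=30)

```text
clock: 10.68
tool_pos: [0.4664, 0.0288, 0.0688]
tool_rot: [1.636, 2.682, 0.0]
ft_force: [-0.1, -0.0, -0.1]
opening: 0.0211
```

```bash
python3 -c "from h import *;st()"
```

```text
t 10.68 pos [0.4664 0.0288 0.0688] xdir 117.2 z [ 0.  0. -1.] F [-0.1 -0.  -0.1] M [0.06 0.   0.01] open 0.0211 q [ 0.04  0.46  2.06 -0.    0.62 -2.01]
```

Not closed yet, so I'll give it two more rows and then turn.

Request:
send_rows([
  [[0, 0, 0], [0, 0, 0], 1],
  [[0, 0, 0], [0, 0, 0], 1],
  [[0, 0, 0], [0, 0, 0], 1],
])

```text
clock: 11.05
tool_pos: [0.4672, 0.0275, 0.0688]
tool_rot: [1.635, 2.68, -0.001]
ft_force: [2.2, -11.6, -1.2]
opening: 0.0138
```

```bash
python3 -c "from h import *;st()"
```

```text
t 11.05 pos [0.4672 0.0275 0.0688] xdir 117.2 z [ 0.002 -0.002 -1.   ] F [  2.2 -11.6  -1.2] M [-1.75 -0.29 -0.16] open 0.0138 q [ 0.03  0.46  2.06 -0.    0.62 -2.01]
```

Request:
send_rows([
  [[0, 0, 0], [0, 0, -0.11], 1],
  [[0, 0, 0], [0, 0, -0.11], 1],
  [[0, 0, 0], [0, 0, -0.11], 1],
  [[0, 0, 0], [0, 0, -0.11], 1],
  [[0, 0, 0], [0, 0, -0.11], 1],
  [[0, 0, 0], [0, 0, -0.11], 1],
  [[0, 0, 0], [0, 0, -0.11], 1],
  [[0, 0, 0], [0, 0, 0], 1],
])

```text
clock: 12.05
tool_pos: [0.4672, 0.0275, 0.0688]
tool_rot: [2.833, 1.352, 0.001]
ft_force: [3.0, -11.9, -0.9]
opening: 0.014
```

```bash
python3 -c "from h import *;st()"
```

```text
t 12.05 pos [0.4672 0.0275 0.0688] xdir 51.0 z [ 0.002 -0.002 -1.   ] F [  3.  -11.9  -0.9] M [-1.91 -0.39 -0.15] open 0.014 q [ 0.03  0.46  2.06 -0.    0.62 -0.85]
```

Request:
send_rows([
  [[0, 0, 0], [0, 0, -0.04], 1],
  [[0, 0, 0], [0, 0, -0.04], 1],
  [[0, 0, 0], [0, 0, -0.04], 1],
  [[0, 0, 0], [0, 0, -0.02], 1],
  [[0, 0, 0], [0, 0, 0], 1],
])

```text
clock: 12.68
tool_pos: [0.467, 0.0276, 0.0689]
tool_rot: [2.958, 1.052, 0.001]
ft_force: [2.2, -9.3, 0.1]
opening: 0.0146
```

```bash
python3 -c "from h import *;st()"
```

```text
t 12.68 pos [0.467  0.0276 0.0689] xdir 39.2 z [ 0.001 -0.002 -1.   ] F [ 2.2 -9.3  0.1] M [-1.54 -0.19  0.77] open 0.0146 q [ 0.04  0.46  2.06 -0.    0.62 -0.65]
```

The right knob is at its stop too: torque 0.77 N m at 39° (expected about 43°). Release, rise and check.

Request:
send_rows([
  [[0, 0, 0], [0, 0, 0], -1],
  [[0, 0, 0], [0, 0, 0], -1],
  [[0, 0, 0], [0, 0, 0], -1],
  [[0, 0, 1], [0, 0, 0], -1],
  [[0, 0, 1], [0, 0, 0], -1],
  [[0, 0, 1], [0, 0, 0], -1],
  [[0, 0, 1], [0, 0, 0], -1],
  [[-1, -1, 0], [0, 0, -0.12], -1],
  [[-1, -1, 0], [0, 0, -0.12], -1],
  [[-1, -1, 0], [0, 0, -0.12], -1],
  [[0, -1, 0], [0, 0, -0.12], -1],
  [[0, -1, 0], [0, 0, -0.12], -1],
])

```text
clock: 14.18
tool_pos: [0.4061, -0.0717, 0.1488]
tool_rot: [-3.122, 0.352, -0.0]
ft_force: [-0.3, -0.4, 0.8]
opening: 0.0882
```

Run:
```python
from h import *
from workcell import r
s=st()
f=r.grab_frame("top");np.savez("top3.npz",**f)
g=r.grab_frame("side");np.savez("side3.npz",**g)
a=cv2.resize(f["pixels"][185:305,225:375],None,fx=2.6,fy=2.6,interpolation=cv2.INTER_CUBIC);b=cv2.resize(g["pixels"][215:335,245:395],None,fx=2.6,fy=2.6,interpolation=cv2.INTER_CUBIC)
cv2.imwrite("pics/k3.png",np.hstack([a,b])[:,:,::-1])
for n,f,b in(("T",f,(275,205,320,250)),("S",g,(272,222,320,265))):
    hsv=cv2.cvtColor(f["pixels"],cv2.COLOR_RGB2HSV).astype(int)
    H,Sa,V=hsv[:,:,0],hsv[:,:,1],hsv[:,:,2]
    roi=np.zeros(H.shape,bool); roi[b[1]:b[3],b[0]:b[2]]=1
    m=(roi&(H>100)&(H<125)&(Sa>120)&(V>150)).astype(np.uint8)
    m=cv2.morphologyEx(m,cv2.MORPH_CLOSE,np.ones((9,9)))
    cs,_=cv2.findContours(m,cv2.RETR_EXTERNAL,cv2.CHAIN_APPROX_NONE); 
    if not cs: continue
    k=max(cs,key=cv2.contourArea)
    pts=np.array([onz(f,*p[0],.100)[:2] for p in k],np.float32)
    print("lid",n,cv2.minEnclosingCircle(pts*1000),cv2.fitEllipse(pts*1000))
    w=(Sa<110)&(V>150)&(cv2.erode(m,np.ones((3,3)))>0); ys,xs=np.nonzero(w)
    P=np.array([onz(f,x,y,.102)[:2] for x,y in zip(xs,ys)]); d=P-P.mean(0);_,s,v=np.linalg.svd(d); print("ridge",P.mean(0),len(P),s,np.degrees(np.arctan2(v[0,1],v[0,0])))
```

```text
t 14.18 pos [ 0.4061 -0.0717  0.1488] xdir -12.9 z [ 0.  0. -1.] F [-0.3 -0.4  0.8] M [-0.07  0.03  0.02] open 0.0882 q [-0.2   0.23  2.14  0.    0.77  0.02]
lid T ((560.3214721679688, 88.02484893798828), 30.406173706054688) ((559.85693359375, 88.15038299560547), (54.20647048950195, 59.204227447509766), 92.82279205322266)
ridge [0.56055166 0.08752397] 116 [0.15154191 0.03312267] -99.46501479076994
lid S ((563.4442138671875, 90.66539001464844), 30.340356826782227) ((563.6943969726562, 91.12752532958984), (56.95390319824219, 58.95352554321289), 93.06397247314453)
ridge [0.56414864 0.09324851] 99 [0.14153092 0.02772846] 80.77498908344167
```

View pics/k3.png

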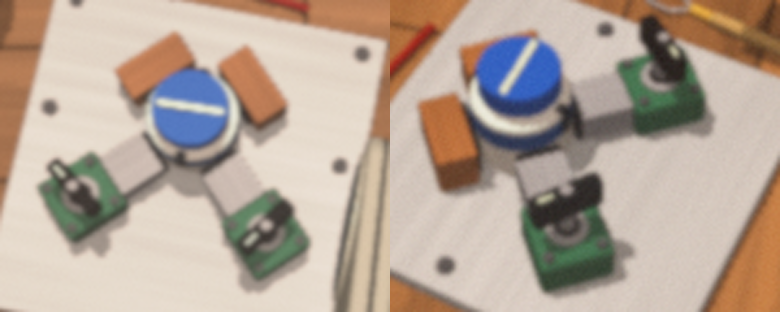

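Both knobs are turned and the lid now sits at about (.562, .0895), 2 mm towards the V stop. The ridge is still at 80.6°. I'll measure the jar's ribs, then grip the lid.

Run:
```python
from h import *
T=load("top3.npz");S=load("side3.npz")
for n,f,c in(("T",T,np.array([.5600,.0880])),("S",S,np.array([.5637,.0911]))):
    g=cv2.cvtColor(f["pixels"],cv2.COLOR_RGB2GRAY)
    # darkness at ring on the shoulder
    out=[]
    for a in range(0,360,3):
        d=np.array([np.cos(np.radians(a)),np.sin(np.radians(a))])
        v=[]
        for rr in(.034,.036,.038):
            p=proj(f,[*(c+rr*d),.073]); v.append(cv2.getRectSubPix(g,(1,1),(float(p[0]),float(p[1])))[0,0])
        out.append(int(np.mean(v)))
    print(n,out)
```

```text
T [113, 112, 112, 112, 113, 113, 116, 117, 118, 119, 120, 121, 120, 119, 119, 121, 122, 121, 123, 130, 138, 149, 157, 159, 161, 167, 176, 182, 186, 191, 198, 206, 209, 209, 206, 203, 201, 198, 192, 184, 181, 179, 179, 175, 173, 171, 167, 164, 163, 160, 155, 143, 125, 100, 80, 73, 86, 111, 134, 149, 154, 154, 154, 155, 154, 153, 152, 154, 154, 153, 151, 150, 152, 157, 163, 171, 177, 183, 188, 190, 193, 194, 197, 199, 199, 198, 201, 204, 205, 205, 204, 203, 202, 204, 203, 200, 196, 194, 191, 188, 186, 183, 180, 177, 171, 165, 161, 157, 156, 156, 156, 150, 140, 127, 119, 114, 114, 116, 117, 115]
S [175, 185, 189, 194, 200, 205, 211, 213, 214, 214, 213, 211, 210, 208, 206, 206, 204, 202, 200, 201, 204, 204, 206, 206, 206, 205, 207, 206, 204, 203, 203, 202, 200, 201, 201, 199, 195, 193, 194, 193, 190, 186, 184, 178, 171, 169, 168, 163, 158, 155, 155, 151, 141, 124, 96, 71, 62, 65, 83, 108, 130, 140, 143, 144, 145, 147, 149, 151, 151, 150, 152, 152, 150, 147, 142, 135, 126, 115, 105, 97, 95, 95, 95, 94, 93, 95, 95, 95, 95, 96, 107, 139, 176, 204, 209, 189, 154, 123, 104, 96, 95, 94, 95, 95, 95, 94, 94, 95, 94, 95, 94, 95, 94, 95, 94, 95, 101, 117, 139, 157]
```

Request:
send_rows([
  [[0.87, 0.9, 0], [0, 0, 0], -1],
  [[0.87, 0.9, 0], [0, 0, 0], -1],
  [[0.87, 0.9, 0], [0, 0, 0], -1],
  [[0.87, 0.9, 0], [0, 0, 0], -1],
  [[0.87, 0.9, 0], [0, 0, 0], -1],
  [[0.87, 0.9, 0], [0, 0, 0], -1],
  [[0.87, 0.9, 0], [0, 0, 0], -1],
  [[0.87, 0.9, 0], [0, 0, 0], -1],
  [[0.85, 0.87, 0], [0, 0, 0], -1],
  [[0, 0, 0], [0, 0, 0], -1],
])

```text
clock: 15.52
tool_pos: [0.5634, 0.0918, 0.1485]
tool_rot: [-3.123, 0.338, -0.001]
ft_force: [-0.5, -0.0, 0.1]
opening: 0.0875
```

```bash
python3 -c "from h import *;st()"
```

```text
t 15.53 pos [0.5634 0.0918 0.1485] xdir -12.4 z [ 0.001  0.    -1.   ] F [-0.5 -0.   0.1] M [-0.12  0.06  0.02] open 0.0875 q [0.14 0.44 1.8  0.   0.9  0.36]
```

The shoulder rib lies at about 166°, so ridge over ribs needs about 85° counterclockwise and the thread should let go near 68°. Descend on the lid.

Request:
send_rows([
  [[-0.07, -0.11, -0.5], [0, 0, 0], -1],
  [[0, 0, -0.8], [0, 0, 0], -1],
  [[0, 0, -0.8], [0, 0, 0], -1],
  [[0, 0, -0.8], [0, 0, 0], -1],
  [[0, 0, -0.6], [0, 0, 0], -1],
  [[0, 0, 0], [0, 0, 0], -1],
], newtons=40)

```text
clock: 16.27
tool_pos: [0.5604, 0.0879, 0.0774]
tool_rot: [3.122, -0.343, -0.003]
ft_force: [-0.1, 0.4, -0.4]
opening: 0.0878
```

Run:
```python
from h import *
from workcell import r
s=st()
g=r.grab_frame("side")
b=cv2.resize(g["pixels"][175:335,215:395],None,fx=3.5,fy=3.5,interpolation=cv2.INTER_CUBIC)
cv2.imwrite("pics/k4.png",b[:,:,::-1])
```

```text
t 16.27 pos [0.5604 0.0879 0.0774] xdir -12.6 z [-0.002 -0.    -1.   ] F [-0.1  0.4 -0.4] M [-0.1   0.03 -0.  ] open 0.0878 q [0.13 0.55 1.84 0.   0.76 0.35]
```

View pics/k4.png

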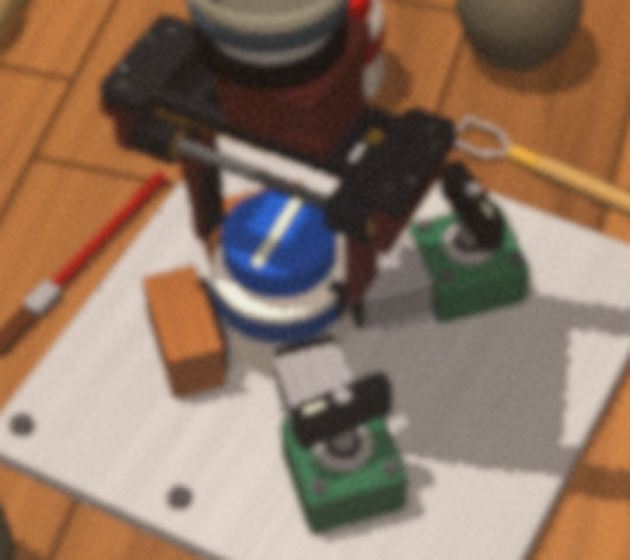

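The fingers straddle the blue lid at about (280,240). Nudge 1 to 2 mm and close.

Request:
send_rows([
  [[0.06, 0.08, 0], [0, 0, 0], -1],
  [[0, 0, 0], [0, 0, 0], 0],
  [[0, 0, 0], [0, 0, 0], 1],
  [[0, 0, 0], [0, 0, 0], 1],
  [[0, 0, 0], [0, 0, 0], 1],
  [[0, 0, 0], [0, 0, 0], 1],
  [[0, 0, 0], [0, 0, 0], 1],
], newtons=40)

```text
clock: 17.2
tool_pos: [0.5631, 0.0896, 0.079]
tool_rot: [-3.123, 0.343, -0.003]
ft_force: [5.0, -2.5, 1.7]
opening: 0.0623
```

```bash
python3 -c "from h import *;st()"
```

```text
t 17.2 pos [0.5631 0.0896 0.079 ] xdir -12.5 z [ 0.002  0.    -1.   ] F [ 5.  -2.5  1.7] M [-0.32 -0.55  0.03] open 0.0623 q [ 0.14  0.55  1.84 -0.    0.76  0.36]
```

Gripped, with an opening of 62.3 mm. Turn counterclockwise.

Request:
send_rows([
  [[0, 0, 0], [0, 0, 0.05], 1],
  [[0, 0, 0], [0, 0, 0.1], 1],
  [[0, 0, 0], [0, 0, 0.1], 1],
])

```text
clock: 17.58
tool_pos: [0.5619, 0.0898, 0.0792]
tool_rot: [-3.131, -0.251, 0.001]
ft_force: [-1.5, 0.4, 10.9]
opening: 0.062
```

Run:
```python
from h import *
from workcell import r
s=st()
f=r.grab_frame("top");g=r.grab_frame("side")
a=cv2.resize(f["pixels"][185:305,225:375],None,fx=2.6,fy=2.6,interpolation=cv2.INTER_CUBIC);b=cv2.resize(g["pixels"][215:335,245:395],None,fx=2.6,fy=2.6,interpolation=cv2.INTER_CUBIC)
cv2.imwrite("pics/k5.png",np.hstack([a,b])[:,:,::-1])
```

```text
t 17.57 pos [0.5619 0.0898 0.0792] xdir 9.2 z [-0.001  0.    -1.   ] F [-1.5  0.4 10.9] M [-0.15  0.39 -0.18] open 0.062 q [ 0.14  0.54  1.84  0.    0.76 -0.02]
```

View pics/k5.png

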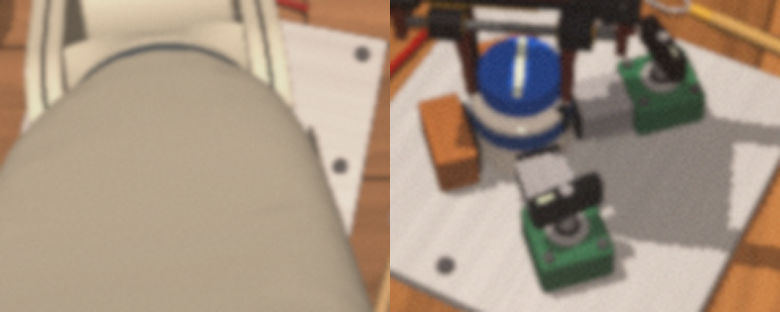

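The ridge has followed the fingers and the jar rib at crop (570,118) has not moved. Continue.

Request:
send_rows([
  [[0, 0, 0], [0, 0, 0.1], 1],
  [[0, 0, 0], [0, 0, 0.1], 1],
  [[0, 0, 0], [0, 0, 0.1], 1],
  [[0, 0, 0], [0, 0, 0.1], 1],
  [[0, 0, 0], [0, 0, 0], 1],
])

```text
clock: 18.3
tool_pos: [0.5625, 0.0898, 0.08]
tool_rot: [-2.919, -1.162, -0.001]
ft_force: [-1.6, -1.0, 13.8]
opening: 0.0621
```

```bash
cat > look.py <<'E'
from h import *
import sys
from workcell import r
s=st(); g=r.grab_frame("side"); np.savez(sys.argv[1]+".npz",**g)
b=cv2.resize(g["pixels"][205:305,255:355],None,fx=6,fy=6,interpolation=cv2.INTER_CUBIC)
cv2.imwrite(f"pics/{sys.argv[1]}.png",b[:,:,::-1])
hsv=cv2.cvtColor(g["pixels"],cv2.COLOR_RGB2HSV).astype(int);H,Sa,V=hsv[:,:,0],hsv[:,:,1],hsv[:,:,2]
m=np.zeros(H.shape,np.uint8); m[222:256,278:315]=((H>100)&(H<125)&(Sa>120)&(V>110))[222:256,278:315]
m=cv2.morphologyEx(m,cv2.MORPH_CLOSE,np.ones((9,9)))
ys,xs=np.nonzero((Sa<120)&(V>140)&(cv2.erode(m,np.ones((3,3)))>0))
P=np.array([onz(g,x,y,.102)[:2] for x,y in zip(xs,ys)]);d=P-P.mean(0);_,s,v=np.linalg.svd(d)
print("ridge",len(P),s,P.mean(0),np.degrees(np.arctan2(v[0,1],v[0,0]))%180)
E
python3 look.py l1
```

```text
t 18.3 pos [0.5625 0.0898 0.08  ] xdir 43.4 z [ 0.001  0.    -1.   ] F [-1.6 -1.  13.8] M [-0.25  0.33  0.08] open 0.0621 q [ 0.14  0.54  1.84  0.    0.76 -0.62]
ridge 67 [0.11636766 0.02021371] [0.56502681 0.09038155] 135.20342302582387
```

View pics/l1.png

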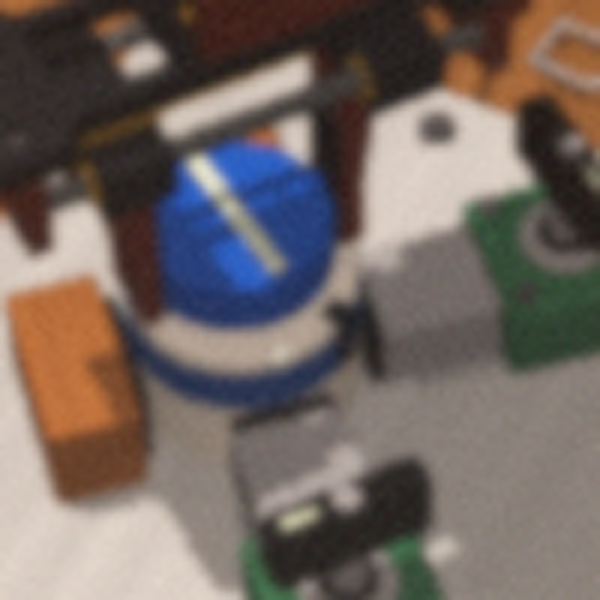

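The ridge is at 135° after 56° of tool turn, with no slip. Go on in small steps and watch the torque and vertical force.

Request:
send_rows([
  [[0, 0, 0], [0, 0, 0.035], 1],
  [[0, 0, 0], [0, 0, 0.035], 1],
  [[0, 0, 0], [0, 0, 0.035], 1],
])

```text
clock: 18.73
tool_pos: [0.5622, 0.0898, 0.0799]
tool_rot: [-2.818, -1.387, 0.0]
ft_force: [-2.8, -1.3, 14.0]
opening: 0.0621
```

```bash
python3 look.py l2
```

```text
t 18.73 pos [0.5622 0.0898 0.0799] xdir 52.4 z [-0.  0. -1.] F [-2.8 -1.3 14. ] M [-0.3   0.49 -0.11] open 0.0621 q [ 0.14  0.54  1.84  0.    0.76 -0.78]
ridge 41 [0.05698425 0.01607942] [0.56510462 0.08884044] 140.64364405345378
```

Request:
send_rows([
  [[0, 0, 0], [0, 0, 0.03], 1],
  [[0, 0, 0], [0, 0, 0.03], 1],
])

```text
clock: 19.02
tool_pos: [0.5621, 0.0897, 0.0799]
tool_rot: [-2.753, -1.513, 0.0]
ft_force: [-2.9, -0.9, 13.9]
opening: 0.0619
```

```bash
python3 look.py l3
```

```text
t 19.02 pos [0.5621 0.0897 0.0799] xdir 57.6 z [-0.  0. -1.] F [-2.9 -0.9 13.9] M [-0.38  0.49 -0.14] open 0.0619 q [ 0.14  0.54  1.84  0.    0.76 -0.87]
ridge 33 [0.04924693 0.0128557 ] [0.55963713 0.09199579] 146.93953913816026
```

View pics/l3.png

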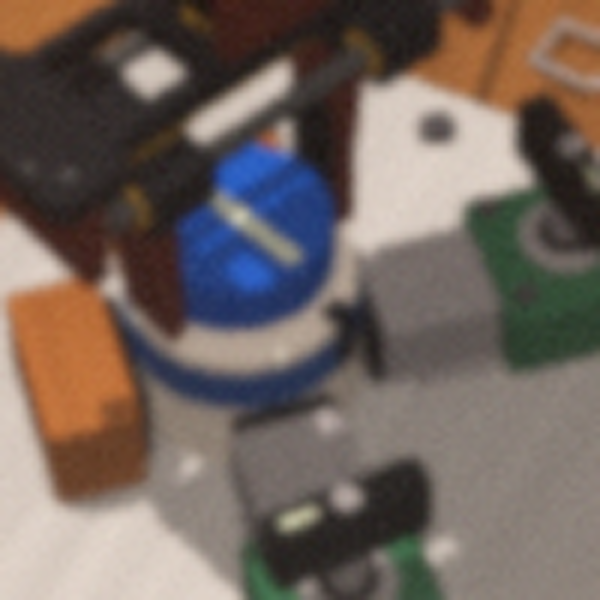

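Request:
send_rows([
  [[0, 0, 0], [0, 0, 0.03], 1],
])

```text
clock: 19.2
tool_pos: [0.562, 0.0897, 0.0799]
tool_rot: [-2.719, -1.574, 0.001]
ft_force: [-2.9, -1.2, 14.4]
opening: 0.0623
```

```bash
python3 -c "from h import *;st()"
```

```text
t 19.2 pos [0.562  0.0897 0.0799] xdir 60.1 z [-0.  0. -1.] F [-2.9 -1.2 14.4] M [-0.39  0.54 -0.08] open 0.0623 q [ 0.14  0.54  1.84  0.    0.76 -0.91]
```

Request:
send_rows([
  [[0, 0, 0], [0, 0, 0.03], 1],
])

```text
clock: 19.32
tool_pos: [0.5619, 0.0896, 0.0798]
tool_rot: [-2.682, -1.635, 0.001]
ft_force: [-2.8, -2.2, 13.8]
opening: 0.0625
```

```bash
python3 look.py l4
```

```text
t 19.32 pos [0.5619 0.0896 0.0798] xdir 62.7 z [-0.001 -0.    -1.   ] F [-2.8 -2.2 13.8] M [-0.4   0.51 -0.16] open 0.0625 q [ 0.14  0.54  1.84  0.    0.76 -0.96]
ridge 16 [0.02811934 0.00922032] [0.55618397 0.09304363] 152.48330176723172
```

View pics/l4.png

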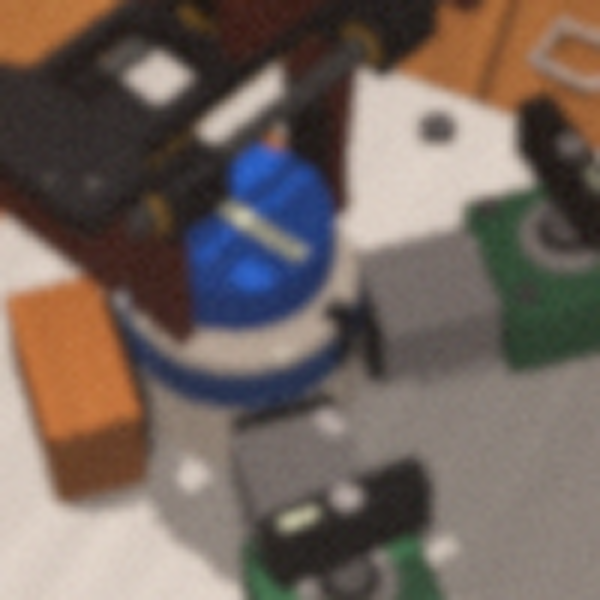

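The tool has turned 75°, so the ridge should be near 155°, about 11° short of the ribs and inside the 17° let-go zone. Nudge 2° more, then test with a small lift.

Request:
send_rows([
  [[0, 0, 0], [0, 0, 0.025], 1],
  [[0, 0, 0], [0, 0, 0], 1],
  [[0, 0, 0.05], [0, 0, 0], 1],
  [[0, 0, 0.05], [0, 0, 0], 1],
  [[0, 0, 0], [0, 0, 0], 1],
])

```text
clock: 20.0
tool_pos: [0.5619, 0.0896, 0.0814]
tool_rot: [-2.652, -1.684, 0.001]
ft_force: [-1.4, -1.6, 10.2]
opening: 0.0622
```

```bash
python3 -c "from h import *;st()"
```

```text
t 20.0 pos [0.5619 0.0896 0.0814] xdir 64.8 z [-0.001 -0.    -1.   ] F [-1.4 -1.6 10.2] M [-0.38  0.27  0.08] open 0.0622 q [ 0.14  0.54  1.84 -0.    0.76 -0.99]
```

Request:
send_rows([
  [[0, 0, 0.05], [0, 0, 0], 1],
  [[0, 0, 0.05], [0, 0, 0], 1],
  [[0, 0, 0], [0, 0, 0], 1],
])

```text
clock: 20.38
tool_pos: [0.5615, 0.0896, 0.0823]
tool_rot: [-2.652, -1.683, 0.002]
ft_force: [-1.3, -1.2, -1.3]
opening: 0.0621
```

```bash
python3 look.py l5
```

```text
t 20.38 pos [0.5615 0.0896 0.0823] xdir 64.8 z [-0.002 -0.    -1.   ] F [-1.3 -1.2 -1.3] M [-0.13  0.09  0.02] open 0.0621 q [ 0.14  0.54  1.84  0.    0.77 -0.99]
ridge 16 [0.02559639 0.00948918] [0.5551556  0.09146907] 156.42746541507725
```

View pics/l5.png

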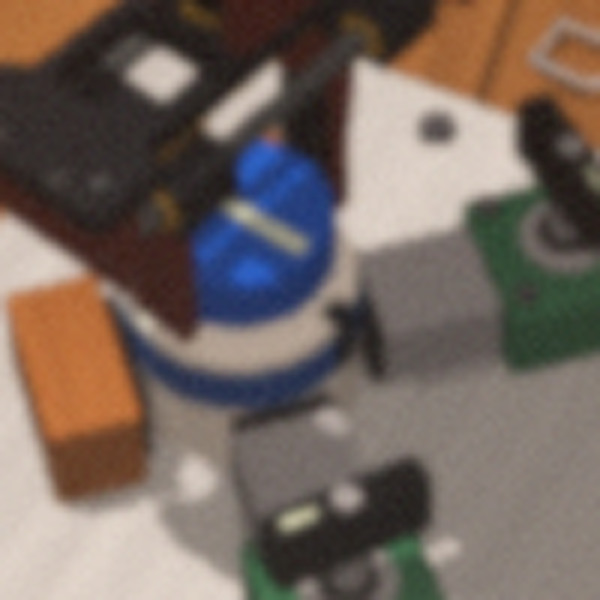

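The spring force has faded to about zero after the lift. I'll lift slowly to check that it is free.

Request:
send_rows([
  [[0, 0, 0.05], [0, 0, 0], 1],
  [[0, 0, 0.05], [0, 0, 0], 1],
  [[0, 0, 0.05], [0, 0, 0], 1],
  [[0, 0, 0], [0, 0, 0], 1],
])

```text
clock: 20.92
tool_pos: [0.5621, 0.0895, 0.0857]
tool_rot: [-2.652, -1.683, 0.001]
ft_force: [-0.8, -1.4, -1.1]
opening: 0.0619
```

```bash
python3 -c "from h import *;st()"
```

```text
t 20.93 pos [0.5621 0.0895 0.0857] xdir 64.8 z [-0. -0. -1.] F [-0.8 -1.4 -1.1] M [-0.36  0.2  -0.03] open 0.0619 q [ 0.14  0.53  1.84 -0.    0.77 -0.99]
```

The force stays near zero, so the lid is free. Lift straight up to about 24 mm over the mouth.

Request:
send_rows([
  [[0, 0, 0.15], [0, 0, 0], 1],
  [[0, 0, 0.2], [0, 0, 0], 1],
  [[0, 0, 0.2], [0, 0, 0], 1],
  [[0, 0, 0.2], [0, 0, 0], 1],
  [[0, 0, 0.2], [0, 0, 0], 1],
  [[0, 0, 0.2], [0, 0, 0], 1],
  [[0, 0, 0.2], [0, 0, 0], 1],
  [[0, 0, 0.15], [0, 0, 0], 1],
  [[0, 0, 0.05], [0, 0, 0], 1],
  [[0, 0, 0], [0, 0, 0], 1],
  [[0, 0, 0], [0, 0, 0], 1],
  [[0, 0, 0], [0, 0, 0], 1],
])

```text
clock: 22.42
tool_pos: [0.5623, 0.0896, 0.1165]
tool_rot: [-2.652, -1.683, 0.0]
ft_force: [-0.2, -0.2, -1.2]
opening: 0.0616
```

Run:
```python
from h import *
from workcell import r
s=st()
f=r.grab_frame("top");g=r.grab_frame("side")
cv2.imwrite("pics/m1.png",cv2.resize(g["pixels"][195:315,240:400],None,fx=5,fy=5,interpolation=cv2.INTER_CUBIC)[:,:,::-1])
cv2.imwrite("pics/m1f.png",np.hstack([cv2.resize(f["pixels"],(400,300)),cv2.resize(g["pixels"],(400,300))])[:,:,::-1])
```

```text
t 22.43 pos [0.5623 0.0896 0.1165] xdir 64.8 z [-0. -0. -1.] F [-0.2 -0.2 -1.2] M [0.02 0.02 0.01] open 0.0616 q [ 0.14  0.49  1.82  0.    0.83 -0.99]
```

View pics/m1.png

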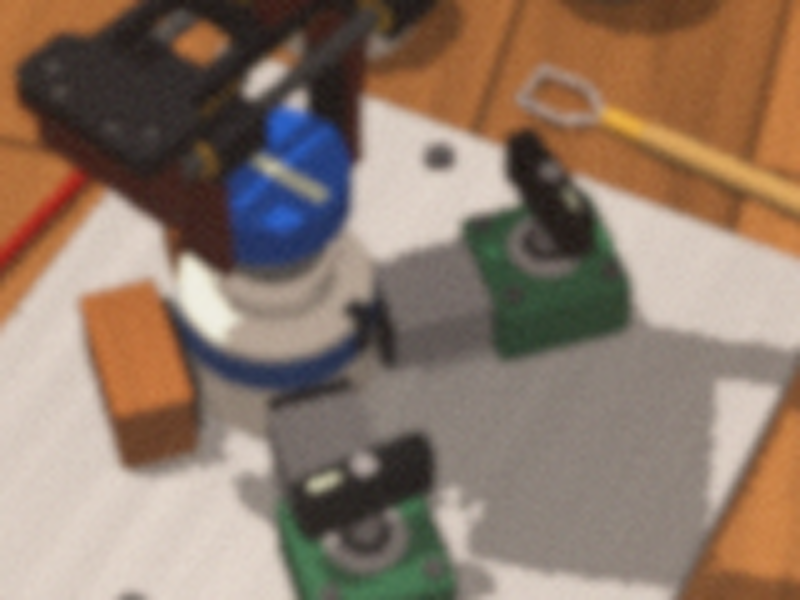

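View pics/m1f.png

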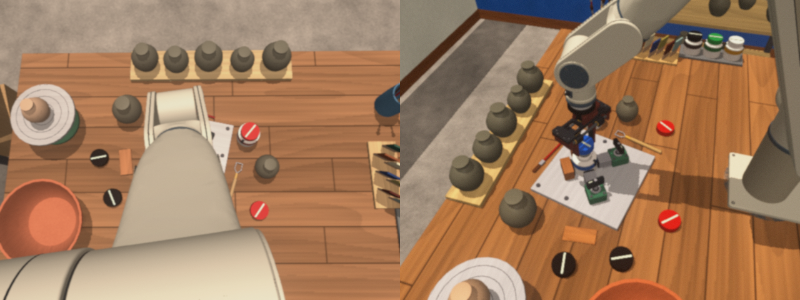

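The side crop shows the lid level in the fingers at about (285,190), with the open neck visible below at (290,275). The jar and its rib are still in the clamp, both knobs are turned, and the bystanders are in place. I'll hand it in.

```bash
python3 -c "
from workcell import r
print(r.finish_job())
from h import *;st()"
```

```text
the job is handed in; nothing more can be done
None
the job is handed in; nothing more can be done
```

I turned both clamp knobs clockwise to their stops, unscrewed the blue lid about 77° and lifted it straight up. I handed the job in still holding the lid level over the open jar. No verdict was reported.

- **Knobs:** each stop showed as a torque rise to about 0.8 N m at the expected angle, and the pictures show both bars turned.
- **Lid release:** the ridge ended about 8 to 10° short of the ribs. I did not catch the moment the thread let go: the torque readings showed no clear drop. I judged it from the angle, then confirmed it with a small lift, during which the spring's push faded from 14 N to about zero.
- **Final hold:** by my estimate the lid's lower edge is about 24 mm above the mouth and centred within 2 or 3 mm. The opening of 61.6 mm fits the lid, and the tool is vertical. The last pictures show the jar unmoved in the clamp and the bystanders I could see undisturbed.
- **Disagreement:** the two cameras differed by about 4 mm. I used the average, which agreed with where the knobs were actually gripped.
- **Time:** the run took about 22.5 s of the 61 s allowed. I could not read the state after handing in.

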